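Clamp two flasks on the shaker platform and lock the bar

ROBOT

A 7-joint arm with a two-finger parallel gripper is mounted at the origin on the work surface; the furniture and walls round the work are solid. World frame = base frame: x ahead of the robot, y to its left, z up, the work surface at z = 0. Lengths are in m, angles in rad, forces in N, time in s.
With the tool pointing down it reaches from about 0.4 to 0.85 m from the base axis. Payload 10.4 kg.
Tool frame: the origin (TCP) lies midway between the tips of the shut fingers; the grasp point (between the pads) lies 19 mm behind it; x points along the fingers, y is the direction in which the jaws open and shut, and the axes are right-handed (so a half turn about x gives the same grasp; the last joint's range is limited). The gripper opens to 87 mm and grips with 3 to 60 N. Pads are 19 mm wide; open, the fingers measure 117 mm over their backs; the gripper's body (75 mm by 190 mm) begins 51 mm behind the grasp point.
Start: joints at [-1.155, 0.332, -0.065, 1.46, 0.022, 1.35, -0.088], TCP at [0.266, 0.566, 0.223] pointing down, gripper open.
Joint ranges: [-2.6, 2.6], [-0.5, 2.12], [-1.47, 1.34], [0.16, 2.42], [-1.27, 4.41], [0.06, 2.06], [-2.6, 2.6]. Speed limits (rad/s): [2.22, 2.22, 2.79, 2.79, 3.14, 3.14, 3.14].

INTERFACE

Orientations are given as a unit quaternion [x, y, z, w].
In Python, from bench import * gives the robot as it stands.
- The arm moves only by the shell command python3 -m inch 'ROWS' [FORCE]. ROWS is JSON, a list that holds one entry, the list of rows, each a list of 7 numbers: the shift along the world's x, y, z each as a share of 120 mm, from -1 to 1, then the turn, a rotation vector about the world's x, y, z each as a share of 2 pi rad, from -1 to 1, then the closure, from 0 (fully open) to 1 (shut). A call has 1 to 10 rows; each row is the pose to reach, as a shift and turn from the pose commanded when the call began, turning the shorter way round; what a row does not reach only later rows make up. A row lasts 1/10 s, in which the tool goes at most 50 mm and 8.59 degrees, less where a joint would pass 70% of its speed; a pose out of reach is approached as far as the arm can. A call with a number of a shift or a turn outside -1 to 1 is refused whole. A call with a gripper value outside its range is refused whole. The fingers move at their own pace and stop on an object; FORCE is the grip in N (left out, the last holds). Time passes only in rows, so rows that repeat a pose let the fingers close. It gives the time, the measured TCP pose, the force and the opening at its end, in the units of the state.
- read_state(): the state, without advancing time (a new reading comes with each control period).
- camera(name): name is "scene" or "top" or "wrist"; returns the picture (420x560x3 uint8, red, green, blue); there is no depth.
- get_calibration(name): a dict with "fx", "fy", "cx", "cy" (pixels), "xyz" and "attitude" of the camera in the world. Camera axes: x right, y up, looking along -z (the intrinsics and any distortion apply to the point x, -y, -z); pixel columns grow to the right and rows downward; lengths in m; the calibration is good to about 2 mm. A picture is of the moment at which its call begins: read the wrist's pose just before it. get_calibration takes no time and is no camera call; for the wrist camera it gives the pose at the moment of the call.
- close_job(): hands the job in, once; it reports no verdict.
The state is a dict: "time": time; "joint_positions": joint angles; "joint_vel": joint speeds; "joint_torque": joint torques, N m; "ee_pos": TCP position; "eef_rot": TCP orientation; "ft_force": force on the tool from outside, world axes, zero at the start; "torque": the same for the moment, N m; "width": finger opening in m.
Only numpy, scipy, OpenCV 4.12 (cv2) and the standard library are available. Lean on these libraries where they do the work, as an engineer would, in place of code of your own. Each camera call takes 0.05 s, during which the arm holds its last target.

TASK

Secure the two conical flasks on the shaker: slide the clamp bar up to them until both flasks stand snugly held between it and the fixed bar, then turn its T-shaped knob clockwise as far as it goes to lock the bar there. Keep the flasks upright.

Things in the scene. Friction and masses are not known exactly. Their poses are not given: they have to be found in the camera images.
- shaker: Laboratory shaker, fixed to the bench: low white case under an aluminium platform 250 (x) x 196 (y) mm, mat top 72 mm above the bench. Origin at the middle of its underside; x points back toward the robot and to its right (yaw about -2.44, within 0.45 rad), z up. A 30 mm wide rail along x runs along the edge on the robot's right, at y +75 mm, its top 83 mm above the bench.
- fixed_bar_mid (a point): Middle of the flask side of the fixed bar: a round rubber-covered bar 18 mm thick across the far end of the platform, from shaker y -92 to +50 mm. The point is 92 mm above the bench at shaker x -93 mm; axes as the shaker's.
- carriage (a joint): Travel in m of the grey carriage (60 x 44 mm, top 109 mm above the bench) with the sliding bar: 0 = open, at the near end, grows toward the fixed bar, away from the robot (along shaker -x), range 0 to 0.11; starts at 0 to 0.038. With both flasks held it stops at about 0.093. With the knob loose it slides with about 2 N plus flask friction and stays where left. It can be dragged by the knob.
- knob (a joint): Turn in rad of the black T-shaped clamp knob on top of the carriage: 0 to 0.25 at the start (loose), grows clockwise seen from above, hard stop at 1.4. It takes 0.2 N m; from 1.0 on a brake presses on the rail, stiffening to about 0.4 N m at the stop; forced past it, fingers slip off. Let go, it springs back by up to 0.07 and stays. Above 1.15 the bar is locked.
- knob_grip (a point): Middle of the knob's bar-shaped grip, on its turning axis, 142 mm above the bench. The grip is 14 mm thick along this point's own x, 62 mm long along its own y, and stands from 128 to 152 mm above the bench. At knob 0 its axes are those of the shaker; they turn with the knob. The axis stands at shaker x = 0.098 - carriage, y = 0.075 (m).
- bar_mid (a point): Middle of the flask side of the sliding clamp bar, a round rubber-covered bar 18 mm thick that reaches from the carriage across the platform to shaker y -92 mm. 92 mm above the bench, at shaker x = 0.060 - carriage (m); moves with the carriage, axes as the shaker's.
- flask_a: Empty glass conical flask, 64 mm across the base, 107 mm tall, 90 g, loose, standing on the mat between the two bars. Stands up to 0.05 rad off true. Origin at the middle of its underside, z up. Held flasks have their origin at shaker x about -0.063.
- flask_b: The other flask, the same as flask_a. The two stand side by side, about 70 mm apart along the bars; either may be the left one.
Not all that is in view belongs to the job. What is shaped like the flask_b but turquoise is not meant.

How it is judged:
On the way:
1. the clamp bar is slid home against the flasks while the knob is still loose (value of joint carriage above 0.089 m and value of joint knob below 0.9 rad), for 0.2 s.
At the end, for the whole second after the job is handed in: The sliding bar is within about 4 mm of touching both flasks (carriage above 0.089), the knob is turned tight (above 1.15 rad), and both flasks stand upright on the mat (within 0.15 rad) between the two bars, against the fixed bar to within a few mm, at rest (value of joint carriage above 0.089 m and value of joint knob above 1.15 rad and x of flask_a in the frame of shaker between -0.07 and -0.057 m and y of flask_a in the frame of shaker between -0.095 and 0.05 m and z of each of flask_a, flask_b in the frame of shaker below 0.078 m and angle between each of flask_a, flask_b's own z axis and vertical below 0.15 rad and x of flask_b in the frame of shaker between -0.07 and -0.057 m and y of flask_b in the frame of shaker between -0.095 and 0.05 m and linear speed of each of flask_a, flask_b below 0.02 m/s and velocity of joint carriage below 0.01 m/s).
It fails at once if a flask on the shaker is tipped over (angle between any of flask_a, flask_b's own z axis and vertical above 0.5 rad).
It also fails if it takes over 45 s, if anything falls off the work surface, if the arm or the gripper's body presses on something with over 40 N, if the wrist force passes 120 N, or if a joint passes its speed limit or range.

## Working session

There is one attempt and no reset: what is moved stays moved. The work goes in short steps, Python scripts to look and compute and a shell command to move; the robot and the scene stay as the last step left them, time stands still between calls to the robot, and variables do not carry over. Pictures are saved under pics/ and viewed, and the job is handed in when it is done.

```bash
ls; mkdir -p pics; python3 - <<'E'
from bench import *
import cv2
s=read_state(); print(s)
for n in("scene","top","wrist"):
    print(n,get_calibration(n)); cv2.imwrite(f"pics/{n}0.png",camera(n)[:,:,::-1])
E
```

```text
pics
{'time': 0.0, 'joint_positions': array([-1.15460008,  0.33286493, -0.06470066,  1.46096608,  0.02157388,
        1.34991598, -0.08846893]), 'joint_vel': array([-0.00040266, -0.00119913,  0.00145779, -0.00029486, -0.0001849 ,
        0.00121905,  0.00098623]), 'joint_torque': array([-1.37657753e-04, -6.23263907e+01,  2.43047741e-02, -3.89900029e+01,
       -6.13412261e-02,  3.98480811e-02,  1.68408696e-04]), 'ee_pos': array([0.26535694, 0.56542319, 0.22174646]), 'eef_rot': array([ 0.15337288,  0.69025704, -0.15438686,  0.69006281]), 'ft_force': array([ 0.16566605, -0.2498435 ,  0.04439011]), 'torque': array([-0.0191687 ,  0.0316151 ,  0.00906893]), 'width': 0.08726990426030777}
scene {'fx': 395.7746495084815, 'fy': 395.7746495084815, 'cx': 275.4226118760489, 'cy': 205.91568491213374, 'xyz': array([0.90164517, 0.03125626, 0.77726539]), 'attitude': array([0.18705775, 0.26936634, 0.77878454, 0.53473902])}
top {'fx': 476.8689453314527, 'fy': 476.8689453314527, 'cx': 276.532772451382, 'cy': 212.89772289340982, 'xyz': array([ 0.25495091, -0.17191121,  1.07949992]), 'attitude': array([-0.04965178,  0.04302267,  0.70569937, -0.70545882])}
wrist {'fx': 324.05546640835144, 'fy': 324.05546640835144, 'cx': 279.4794185055228, 'cy': 206.59491922081511, 'xyz': array([0.19922374, 0.59738547, 0.3851652 ]), 'attitude': array([-0.11460829, -0.07295311,  0.53191852,  0.83582622])}
```

View pics/scene0.png

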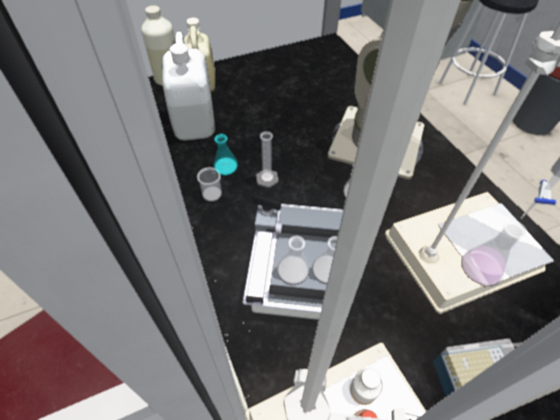

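View pics/top0.png

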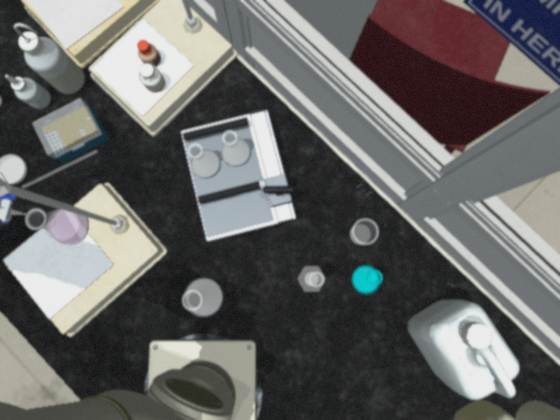

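View pics/wrist0.png

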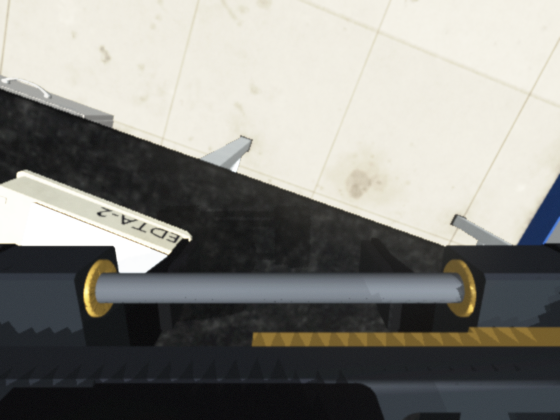

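Top view: shaker around (238,175), flasks around (205,160) and (235,148), the black knob around (275,188). A turquoise conical flask stands off the shaker at (367,280), and a lilac one at (68,225). I'll enlarge this to confirm.

```bash
cat > h.py <<'E'
import numpy as np, cv2
from scipy.spatial.transform import Rotation as R
from bench import *
def proj(c,P):
    P=np.atleast_2d(P); p=R.from_quat(c["attitude"]).inv().apply(P-c["xyz"])
    return np.c_[c["cx"]+c["fx"]*p[:,0]/-p[:,2], c["cy"]-c["fy"]*p[:,1]/-p[:,2]]
def onz(c,uv,z):
    u,v=uv; d=R.from_quat(c["attitude"]).apply([(u-c["cx"])/c["fx"],-(v-c["cy"])/c["fy"],-1])
    return c["xyz"]+d*(z-c["xyz"][2])/d[2]
def tri(obs):
    A=np.zeros((3,3));b=np.zeros(3)
    for c,(u,v) in obs:
        d=R.from_quat(c["attitude"]).apply([(u-c["cx"])/c["fx"],-(v-c["cy"])/c["fy"],-1]);d/=np.linalg.norm(d)
        M=np.eye(3)-np.outer(d,d);A+=M;b+=M@c["xyz"]
    return np.linalg.solve(A,b)
E
python3 - <<'E'
import cv2
a=cv2.imread("pics/top0.png")[100:250,165:315]; cv2.imwrite("pics/topc.png",cv2.resize(a,(600,600),interpolation=cv2.INTER_CUBIC))
a=cv2.imread("pics/scene0.png")[190:330,230:380]; cv2.imwrite("pics/scenec.png",cv2.resize(a,(600,560),interpolation=cv2.INTER_CUBIC))
E
```

```text
(no output)
```

View pics/topc.png

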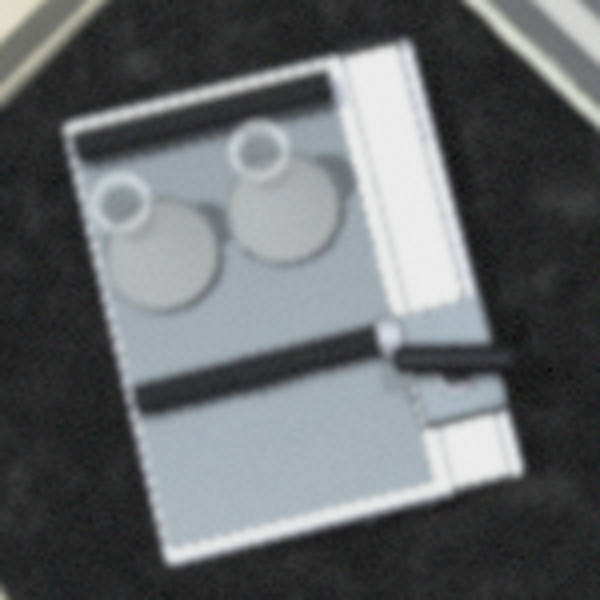

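View pics/scenec.png

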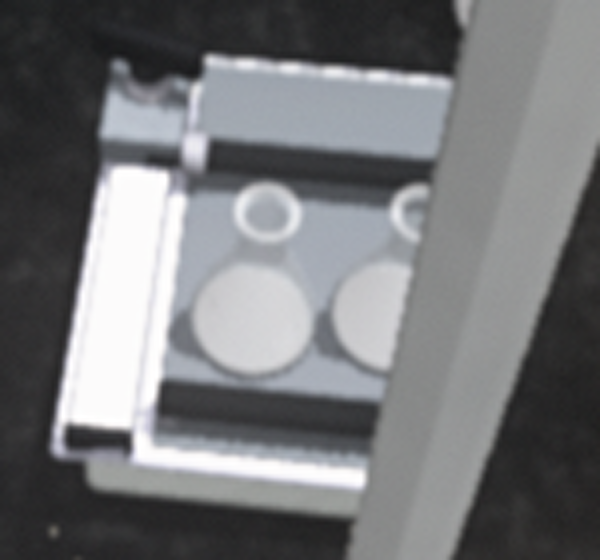

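The two grey glass flasks between the bars, at topc crop (160,255) and (285,210), are the ones meant. The turquoise one is off the shaker and excluded. The knob grip runs from (395,357) to (510,360). Next I fit the shaker pose.

```bash
python3 - <<'E'
from h import *
from scipy.optimize import least_squares
T=get_calibration("top");S=get_calibration("scene")
f=lambda x,y:(165+x/4-.375,100+y/4-.375); g=lambda x,y:(230+x/4-.375,190+y/4-.375)
pts=[f(65,125),f(167,562),f(522,472),f(405,42)]
L=[(-.125,-.098,.072),(.125,-.098,.072),(.125,.098,.072),(-.125,.098,.072)]
for p in pts: print(onz(T,p,.072).round(4))
# bar ends etc from both: near-left corner
def res(q):
    M=R.from_euler('z',q[2]).apply(L)+[q[0],q[1],0]
    return (proj(T,M)-pts).ravel()
r=least_squares(res,[.5,-.1,-2.44]);print(r.x,r.fun.round(2))
e1,e2=f(395,357),f(512,360)
a,b=onz(T,e1,.152),onz(T,e2,.152);print("grip",a,b,(a+b)/2,np.linalg.norm(a-b),np.arctan2(*(b-a)[[1,0]]))
x,y,w=r.x
k=R.from_euler('z',-w).apply((a+b)/2-[x,y,0]);print("knob in shaker",k,"carriage",.098-k[0])
print("knob ang", w+np.pi/2-np.arctan2(*(b-a)[[1,0]]))
print("bar front", [ (R.from_euler('z',-w).apply(onz(T,f(*p),.092)-[x,y,0])).round(4) for p in [(145,400),(370,335),(260,368)]])
print("flask", [ (R.from_euler('z',-w).apply(onz(T,f(*p),.072)-[x,y,0])).round(4) for p in [(162,255),(284,210)]])
# triangulate knob grip ends/middle in two views
print("tri knob",tri([(T,f(453,358)),(S,g(148,48))]))
for n,q in [("knob .152",(k[0],k[1],.152)),("bar",(k[0]-.038,0,.092)),("fix",(-.093,0,.092))]:
    P=R.from_euler('z',w).apply(q)+[x,y,0];print(n,P.round(4),proj(T,P).round(1),proj(S,P).round(1))
E
```

```text
[0.5688 0.0466 0.072 ]
[ 0.3298 -0.0138  0.072 ]
[ 0.3777 -0.202   0.072 ]
[ 0.6153 -0.139   0.072 ]
[ 0.47305665 -0.07703891 -2.89041109] [-1.05 -0.42 -0.33  1.04  0.49  0.62  0.88 -1.4 ]
grip [ 0.42519995 -0.13717176  0.152     ] [ 0.42361312 -0.19493463  0.152     ] [ 0.42440653 -0.1660532   0.152     ] 0.057784670496624516 -1.598260843141027
knob in shaker [0.06924783 0.07412904 0.152     ] carriage 0.02875217394216574
knob ang 0.278646081955082
bar front [array([ 0.0395, -0.0858,  0.092 ]), array([0.0354, 0.037 , 0.092 ]), array([ 0.038 , -0.0233,  0.092 ])]
flask [array([-0.0395, -0.0613,  0.072 ]), array([-0.0472,  0.0086,  0.072 ])]
tri knob [ 0.42715897 -0.16679648  0.140372  ]
knob .152 [ 0.4244 -0.1661  0.152 ] [[278.  189.2]] [[267.9 197.2]]
bar [ 0.4428 -0.0848  0.092 ] [[239.6 185.8]] [[301.1 232.6]]
fix [ 0.5631 -0.0539  0.092 ] [[225.8 130.5]] [[296.2 286.2]]
```

```bash
python3 - <<'E'
from h import *
T=get_calibration("top");S=get_calibration("scene")
b=tri([(T,(119,223)),(S,(430,252))]);print("rod base",b)
for z in(.05,.1,.2,.3,.4,.5,.6): 
  P=b*[1,1,0]+[0,0,z];print(z,proj(T,P).round(),proj(S,P).round())
print("rod2",onz(T,(190,23),.05),tri([(T,(190,23)),(S,(308,400))]))
q=read_state()
M=R.from_quat(q["eef_rot"]).as_matrix();print(M.round(3), "yaw of jaw",np.arctan2(M[1,1],M[0,1]))
for n,uv in [("teal",(367,280)),("beaker",(365,232)),("cyl",(312,278)),("wall1",(222,20)),("wall2",(350,175)),("flask near base",(203,297))]: print(n,onz(T,uv,.05).round(3))
a=cv2.imread("pics/top0.png")[0:260,0:300]; cv2.imwrite("pics/topl.png",cv2.resize(a,None,fx=2.2,fy=2.2))
E
```

```text
rod base [0.36803842 0.18003854 0.05644857]
0.05 [[119. 223.]] [[428. 254.]]
0.1 [[111. 221.]] [[436. 241.]]
0.2 [[ 92. 215.]] [[453. 211.]]
0.3 [[ 69. 207.]] [[475. 174.]]
0.4 [[ 38. 197.]] [[503. 127.]]
0.5 [[ -2. 184.]] [[539.  64.]]
0.6 [[-59. 165.]] [[589. -21.]]
rod2 [0.83199602 0.03715904 0.05      ] [0.76397116 0.02117659 0.16811678]
[[-0.     0.425  0.905]
 [-0.001  0.905 -0.425]
 [-1.    -0.001  0.   ]] yaw of jaw 1.1320295358546721
teal [ 0.246 -0.355  0.05 ]
beaker [ 0.349 -0.354  0.05 ]
cyl [ 0.25  -0.238  0.05 ]
wall1 [ 0.839 -0.036  0.05 ]
wall2 [ 0.475 -0.324  0.05 ]
flask near base [ 0.21  -0.006  0.05 ]
```

View pics/topl.png

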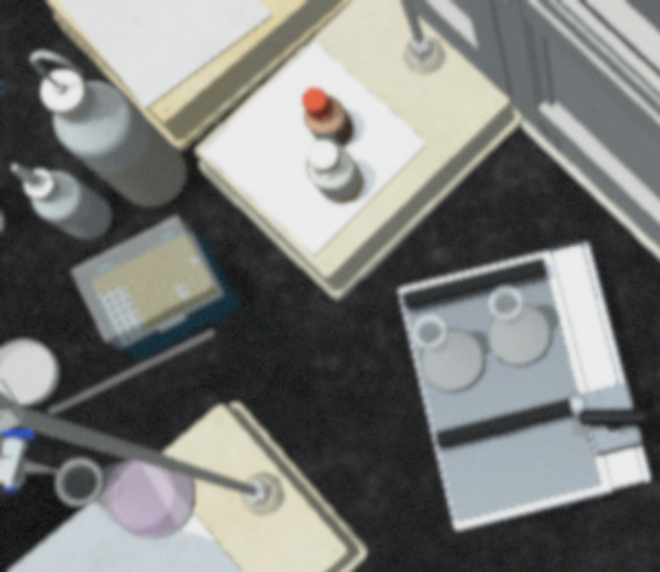

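```bash
python3 - <<'E'
from h import *
a=cv2.imread("pics/scene0.png")[0:270,400:560]; cv2.imwrite("pics/rod.png",cv2.resize(a,None,fx=2.2,fy=2.2))
E
```

```text
(no output)
```

View pics/rod.png

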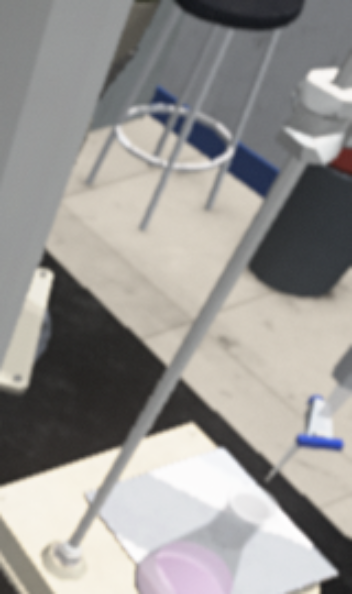

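```bash
python3 - <<'E'
from h import *
W=get_calibration("wrist");m=R.from_quat(W["attitude"]).as_matrix();print("look",-m[:,2],"up",m[:,1],"right",m[:,0])
E
python3 -m inch '[[[0,0,0.4,0,0,0,0],[0,0,0.8,0,0,0,0],[0,0,1,0,0,0,0],[0,0,1,0,0,0,0]]]'
python3 -m inch '[[[0,0,0.4,0,0,0,0],[0,0,0.8,0,0,0,0],[0,0,1,0,0,0,0],[0,0,1,0,0,0,0]]]'
```

```text
look [ 0.24394975 -0.11379037 -0.96308892] up [-0.87243926  0.40790937 -0.26918335] right [4.23483472e-01 9.05903800e-01 2.34205467e-04]
time: 0.55
ee_pos: [0.2659, 0.5669, 0.3468]
eef_rot: [0.156, 0.69, -0.152, 0.691]
ft_force: [0.6, 0.5, 0.6]
width: 0.0868
time: 0.95
ee_pos: [0.2657, 0.5664, 0.4655]
eef_rot: [0.156, 0.69, -0.152, 0.69]
ft_force: [-0.5, -1.0, -0.3]
width: 0.087
```

```bash
python3 -m inch '[[[0,0,0,-0.06,-0.13,0,0],[0,0,0,-0.06,-0.13,0,0],[0,0,0,-0.06,-0.13,0,0],[0,0,0,-0.06,-0.13,0,0],[0,0,0,-0.06,-0.13,0,0],[0,0,0,-0.06,-0.13,0,0],[0,0,0,-0.06,-0.13,0,0]]]'; python3 - <<'E'
from h import *
W=get_calibration("wrist");print(W["xyz"],read_state()["joint_positions"])
cv2.imwrite("pics/w1.png",camera("wrist")[:,:,::-1])
for z in(.1,.3,.4,.5,.6,.7,.8): print(z,proj(W,[.368,.18,z]).round())
E
```

```text
time: 1.65
ee_pos: [0.2617, 0.5677, 0.4565]
eef_rot: [0.067, 0.32, -0.202, 0.923]
ft_force: [-0.6, 1.0, -0.9]
width: 0.087
[0.10479261 0.64021365 0.49998876] [-1.62925912  0.44315181  0.01122486  1.10739068  0.84720508  1.95690775
 -0.28803063]
0.1 [[98. 85.]]
0.3 [[ 68. 192.]]
0.4 [[ 49. 259.]]
0.5 [[ 27. 340.]]
0.6 [[ -0. 437.]]
0.7 [[-34. 558.]]
0.8 [[-77. 711.]]
```

View pics/w1.png

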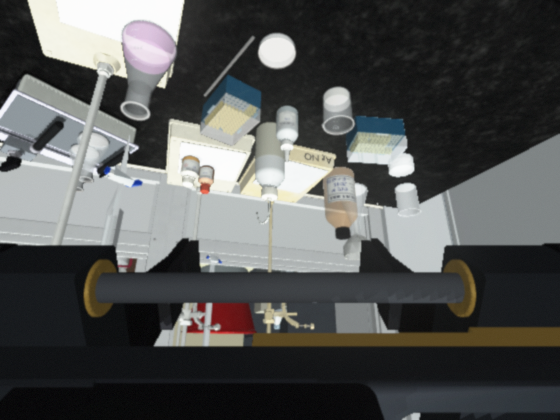

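```bash
python3 - <<'E'
from h import *
S=get_calibration("scene");W=get_calibration("wrist")
for x,y in [(.832,.037),(.80,.03),(.764,.021)]:
  for z in(.05,.2,.4,.5,.6,.7): print(x,y,z,proj(S,[x,y,z]).round(),proj(W,[x,y,z]).round())
a=cv2.imread("pics/w1.png")[180:350,150:350]; cv2.imwrite("pics/w1c.png",cv2.resize(a,None,fx=3.5,fy=3.5))
E
```

```text
0.832 0.037 0.05 [[294. 466.]] [[201. 186.]]
0.832 0.037 0.2 [[298. 454.]] [[197. 232.]]
0.832 0.037 0.4 [[310. 424.]] [[189. 302.]]
0.832 0.037 0.5 [[321. 395.]] [[185. 342.]]
0.832 0.037 0.6 [[341. 340.]] [[180. 385.]]
0.832 0.037 0.7 [[395. 200.]] [[175. 434.]]
0.8 0.03 0.05 [[296. 442.]] [[193. 182.]]
0.8 0.03 0.2 [[301. 424.]] [[188. 229.]]
0.8 0.03 0.4 [[313. 383.]] [[179. 301.]]
0.8 0.03 0.5 [[324. 345.]] [[174. 342.]]
0.8 0.03 0.6 [[345. 276.]] [[169. 387.]]
0.8 0.03 0.7 [[391. 117.]] [[163. 437.]]
0.764 0.021 0.05 [[298. 416.]] [[183. 178.]]
0.764 0.021 0.2 [[303. 394.]] [[177. 225.]]
0.764 0.021 0.4 [[316. 342.]] [[167. 299.]]
0.764 0.021 0.5 [[327. 296.]] [[161. 342.]]
0.764 0.021 0.6 [[345. 217.]] [[155. 388.]]
0.764 0.021 0.7 [[385.  51.]] [[148. 440.]]
```

View pics/w1c.png

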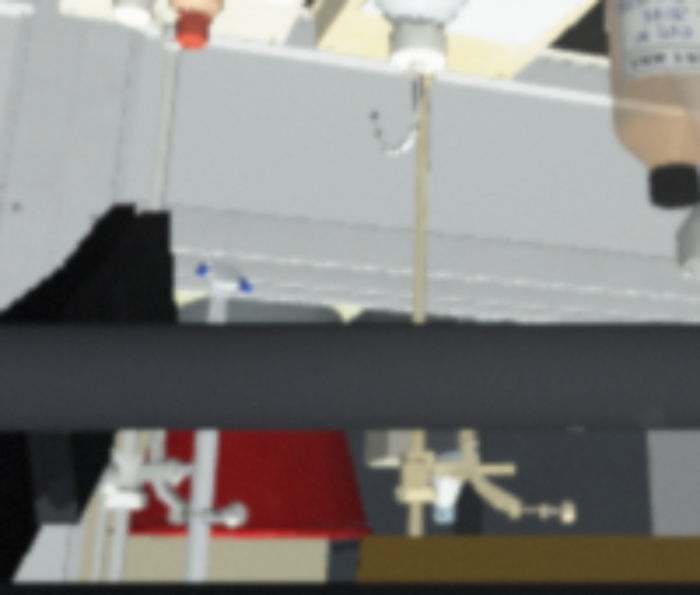

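The rods are tall (they continue past the clamps at about 0.45–0.5 m), and one stands at (0.368, 0.180), between me and the shaker. I'll pass inside it, with the tool kept close to the base.

```bash
python3 -m inch '[[[0,0,0,0.06,0.13,0,0],[0,0,0,0.06,0.13,0,0],[0,0,0,0.06,0.13,0,0],[0,0,0,0.06,0.13,0,0],[0,0,0,0.06,0.13,0,0],[0,0,0,0.06,0.13,0,0],[0,0,0,0.06,0.13,0,0]]]'; python3 -c "
from h import *
print(read_state()['joint_positions'].round(3))"
python3 -m inch '[[[-0.2,-0.4,0.2,0,0,0,0],[-0.35,-0.75,0.4,0,0,0,0],[-0.4,-0.9,0.5,0,0,0,0],[-0.4,-0.9,0.5,0,0,0,0]]]'; python3 -c "
from h import *
print(read_state()['joint_positions'].round(3))"
```

```text
time: 2.4
ee_pos: [0.2724, 0.5629, 0.466]
eef_rot: [0.161, 0.69, -0.155, 0.688]
ft_force: [1.3, 0.2, 0.7]
width: 0.0867
[-1.165  0.344 -0.04   0.942  0.009  1.848 -0.081]
time: 2.8
ee_pos: [0.2174, 0.4551, 0.5288]
eef_rot: [0.159, 0.69, -0.151, 0.69]
ft_force: [0.3, -0.3, 0.6]
width: 0.0871
[-1.167  0.094 -0.056  1.11   0.005  1.927 -0.09 ]
```

```bash
python3 - <<'E'
import numpy as np
D=[(.333,1.461,.6246,.2217),(.344,.942,.6253,.466),(.094,1.11,.5044,.5288)]
A=[];b=[]
for q2,q4,r,z in D:
    s=q2+q4
    A+=[[1,np.sin(q2),np.sin(s),0,np.cos(s),0],[0,np.cos(q2),np.cos(s),1,-np.sin(s),0]];b+=[r,z]
A=np.array(A)
for cols in ([1,2,3],[0,1,2,3],[1,2,3,4]):
    x,res,_,_=np.linalg.lstsq(A[:,cols],b,rcond=None);print(cols,x.round(4),(A[:,cols]@x-b).round(4))
E
```

```text
[1, 2, 3] [ 0.4415  0.4946 -0.0876] [ 0.0021 -0.0015 -0.0017  0.001  -0.0013  0.0005]
[0, 1, 2, 3] [ 0.0052  0.4373  0.4906 -0.083 ] [ 0.002  -0.     -0.0018  0.0005 -0.0002 -0.0005]
[1, 2, 3, 4] [ 0.4497  0.4914 -0.087   0.0084] [-0.0002 -0.0007  0.0003  0.0004 -0.0005  0.0003]
```

```bash
python3 -m inch '[[[-0.2,-0.4,0,0,0,0.17,0],[-0.4,-0.75,0,0,0,0.17,0],[-0.5,-1,0,0,0,0.17,0],[-0.5,-1,0,0,0,0.17,0],[-0.5,-1,0,0,0,0.17,0],[-0.5,-1,0,0,0,0.17,0],[-0.5,-1,0,0,0,0.17,0],[-0.5,-1,0,0,0,0.17,0]]]'; python3 -m inch '[[[-0.15,-0.3,0,0,0,0,0],[-0.25,-0.5,0,0,0,0,0],[-0.25,-0.5,0,0,0,0,0]]]';python3 - <<'E'
from h import *
print(read_state()['joint_positions'].round(3))
T=get_calibration("top")
cv2.imwrite("pics/t2.png",camera("top")[:,:,::-1])
W=get_calibration("wrist");print(W["xyz"])
E
```

```text
time: 3.6
ee_pos: [0.1579, 0.338, 0.523]
eef_rot: [-0.219, 0.672, 0.22, 0.672]
ft_force: [0.8, -0.0, 0.3]
width: 0.087
time: 3.9
ee_pos: [0.1268, 0.2761, 0.5242]
eef_rot: [-0.216, 0.672, 0.219, 0.674]
ft_force: [0.8, -0.7, 0.3]
width: 0.087
[-1.23  -0.339 -0.037  1.502 -0.014  1.974  0.925]
[0.06790348 0.23407085 0.68671462]
```

View pics/t2.png

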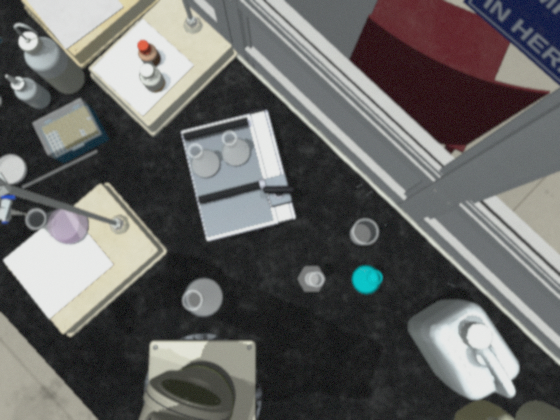

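```bash
python3 -m inch '[[[0.28,-0.18,0,0,0,0,0],[0.55,-0.37,0,0,0,0,0],[0.75,-0.57,0,0,0,0,0],[0.91,-0.74,0,0,0,0,0]]]'; python3 -m inch '[[[0.2,-0.29,0,0,0,0,0],[0.35,-0.61,0,0,0,0,0],[0.45,-0.89,0,0,0,0,0]]]'; python3 -m inch '[[[0.07,-0.34,0,0,0,0,0],[0.08,-0.65,0,0,0,0,0],[0.07,-0.96,0,0,0,-0.12,0],[0.07,-0.96,0,0,0,-0.12,0],[0.07,-0.96,0,0,0,-0.12,0],[0.07,-0.96,0,0,0,-0.12,0],[0.07,-0.96,0,0,0,-0.12,0]]]'
python3 -c "
from h import *
print(read_state()['joint_positions'].round(3))"
```

```text
time: 4.35
ee_pos: [0.2386, 0.1881, 0.5224]
eef_rot: [-0.217, 0.673, 0.217, 0.673]
ft_force: [-0.2, 0.5, 0.6]
width: 0.0869
time: 4.65
ee_pos: [0.2922, 0.0806, 0.5224]
eef_rot: [-0.217, 0.673, 0.217, 0.673]
ft_force: [-0.7, 0.8, -0.0]
width: 0.087
time: 5.35
ee_pos: [0.2999, -0.033, 0.5225]
eef_rot: [0.046, 0.706, -0.046, 0.706]
ft_force: [0.2, 0.2, 0.3]
width: 0.0872
[-0.674 -0.431  0.352  1.526  0.16   2.018  1.158]
```

```bash
python3 -m inch '[[[0.2,-0.2,-0.2,0,0,-0.23,0],[0.4,-0.4,-0.4,0,0,-0.23,0],[0.6,-0.6,-0.6,0,0,-0.23,0],[0.8,-0.8,-0.8,0,0,-0.23,0],[1,-1,-1,0,0,-0.23,0],[1,-1,-1,0,0,-0.23,0],[1,-1,-1,0,0,-0.23,0],[1,-1,-1,0,0,-0.23,0],[1,-1,-1,0,0,-0.23,0],[1,-1,-1,0,0,-0.23,0]]]'
python3 - <<'E'
from h import *
s=read_state();print(s['joint_positions'].round(3),s["ee_pos"])
M=R.from_quat(s["eef_rot"]).as_matrix();print(M.round(3))
W=get_calibration("wrist");print(W)
cv2.imwrite("pics/w3.png",camera("wrist")[:,:,::-1])
E
```

```text
time: 6.35
ee_pos: [0.4198, -0.1534, 0.4022]
eef_rot: [-0.501, -0.499, 0.501, -0.499]
ft_force: [0.2, -0.9, -0.1]
width: 0.0872
[-0.418 -0.161  0.58   1.592  0.089  1.684  0.162] [ 0.41975945 -0.15335262  0.40222419]
[[-0.     1.    -0.005]
 [-0.001 -0.005 -1.   ]
 [-1.    -0.     0.001]]
{'fx': 324.05546640835144, 'fy': 324.05546640835144, 'cx': 279.4794185055228, 'cy': 206.59491922081511, 'xyz': array([ 0.42038813, -0.07922161,  0.56549561]), 'attitude': array([-1.35503114e-01, -2.44348134e-04, -1.55643608e-03,  9.90775668e-01])}
```

View pics/w3.png

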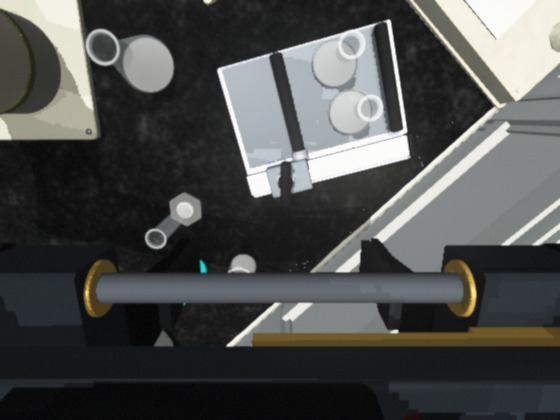

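```bash
python3 - <<'E'
import cv2
a=cv2.imread("pics/w3.png")[10:210,210:420]; cv2.imwrite("pics/w3c.png",cv2.resize(a,None,fx=3,fy=3,interpolation=cv2.INTER_CUBIC))
E
```

```text
(no output)
```

View pics/w3c.png

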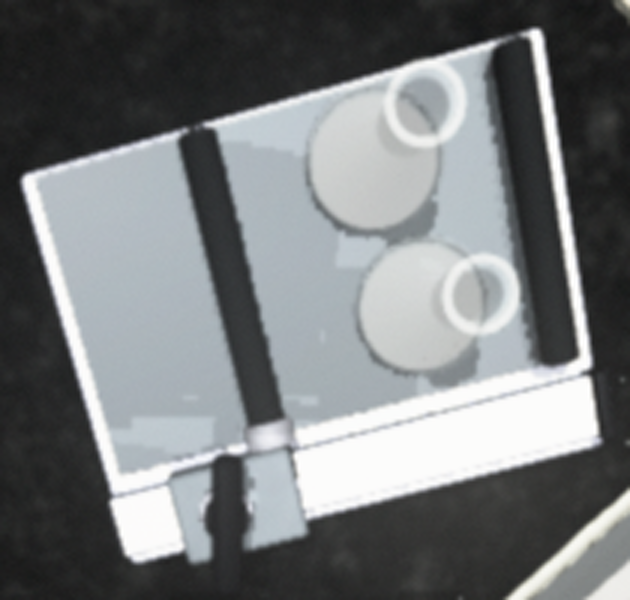

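```bash
python3 - <<'E'
from h import *
from scipy.optimize import least_squares
T=get_calibration("top");W=get_calibration("wrist")
f=lambda x,y:(165+x/4-.375,100+y/4-.375); w=lambda x,y:(210+x/3-.33,10+y/3-.33)
L=[(-.125,-.098,.072),(.125,-.098,.072),(.125,.098,.072),(-.125,.098,.072)]
p1=[f(65,125),f(167,562),f(522,472),f(405,42)]; p2=[w(540,32),w(25,178),w(130,562),w(602,445)]
M=lambda q:R.from_euler('z',q[2]).apply(L)+[q[0],q[1],0]
for sel in (3,2):
  r=least_squares(lambda q:np.r_[(proj(W,M(q))-p2).ravel(),(proj(T,M(q))-p1).ravel()*(sel==3)],[.47,-.07,-2.9]);print(r.x,r.fun.round(1))
x,y,a=r.x
hub=tri([(T,f(453,358)),(W,w(227,510))]);print("hub tri",hub, onz(W,w(227,510),.142))
for uv in [(213,457),(242,457),(228,458)]:print(onz(W,w(*uv),.152).round(4))
g=[onz(W,w(*uv),.152) for uv in [(228,456),(227,510)]]
d=g[0]-g[1];print("len",np.linalg.norm(d),"grip yaw",np.arctan2(d[1],d[0]))
k=R.from_euler('z',-a).apply(hub-[x,y,0]);print(k)
E
```

```text
[ 0.47527923 -0.0778606  -2.89644274] [ 0.5 -1.5 -3.2 -0.8 -0.6  1.5  0.6  0.6 -0.4 -1.7 -0.3 -0.2  0.6 -0.1
  1.7 -2.2]
[ 0.47626894 -0.07822729 -2.89884578] [ 1.4 -1.  -2.4 -0.8 -0.1  1.6  1.1  1.1 -0.  -0.  -0.  -0.   0.  -0.
  0.  -0. ]
hub tri [ 0.42945305 -0.16492994  0.12114716] [ 0.42825402 -0.16022645  0.142     ]
[ 0.4222 -0.1354  0.152 ]
[ 0.4345 -0.1355  0.152 ]
[ 0.4285 -0.1359  0.152 ]
len 0.02329522869203293 grip yaw 1.5503718971659188
[0.06628402 0.07290751 0.12114716]
```

```bash
python3 -m inch '[[[0.03,-0.05,-0.4,0,0,0,0.3],[0.06,-0.09,-0.8,0,0,0,0.4],[0.06,-0.09,-1,0,0,0,0.4],[0.06,-0.09,-1,0,0,0,0.4]]]'
python3 -m inch '[[[0,0,-0.4,0,0,0,0.4],[0,0,-0.8,0,0,0,0.4],[0,0,-0.8,0,0,0,0.4],[0,0,-0.8,0,0,0,0.4]]]'
python3 - <<'E'
from h import *
T=get_calibration("top");W=get_calibration("wrist");print(read_state()["ee_pos"])
cv2.imwrite("pics/w4.png",camera("wrist")[:,:,::-1])
a=camera("top")[:,:,::-1][90:260,150:330]; cv2.imwrite("pics/t4.png",cv2.resize(a,None,fx=3.3,fy=3.3,interpolation=cv2.INTER_CUBIC))
E
```

```text
time: 6.8
ee_pos: [0.425, -0.1638, 0.2795]
eef_rot: [0.498, 0.502, -0.5, 0.5]
ft_force: [-0.1, 0.2, 0.9]
width: 0.0629
time: 7.2
ee_pos: [0.4272, -0.1641, 0.1886]
eef_rot: [0.499, 0.501, -0.499, 0.502]
ft_force: [-0.5, -0.6, 0.6]
width: 0.0527
[ 0.42721631 -0.1641107   0.18862372]
```

View pics/w4.png

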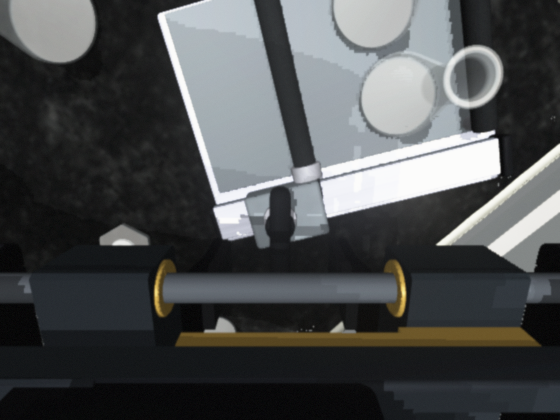

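View pics/t4.png

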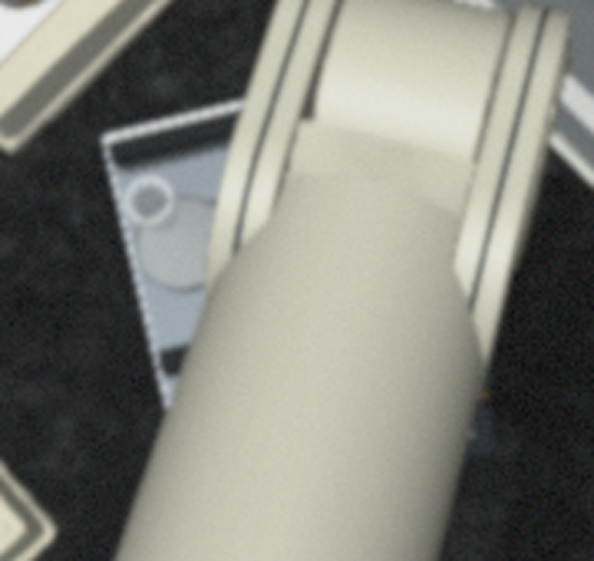

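Wrist view: the knob's inner end is at column 280, hub at (280,222), which matches the camera centre column, so the jaws are centred on it in x. I descend and grip.

```bash
python3 -m inch '[[[0,0,-0.25,0,0,0,0.4],[0,0,-0.45,0,0,0,0.4],[0,0,-0.54,0,0,0,0.4],[0,0,-0.54,0,0,0,0.4]]]' 
python3 -m inch '[[[0,0,0,0,0,0,0.7],[0,0,0,0,0,0,0.85],[0,0,0,0,0,0,0.95],[0,0,0,0,0,0,1],[0,0,0,0,0,0,1],[0,0,0,0,0,0,1]]]' 25
python3 - <<'E'
from h import *
s=read_state();print(s["ee_pos"],s["ft_force"],s["torque"],s["joint_positions"].round(3))
cv2.imwrite("pics/w5.png",camera("wrist")[:,:,::-1])
E
```

```text
time: 7.7
ee_pos: [0.4267, -0.1638, 0.1223]
eef_rot: [0.499, 0.501, -0.499, 0.501]
ft_force: [-0.2, -0.3, 0.0]
width: 0.0521
time: 8.3
ee_pos: [0.4266, -0.1639, 0.1221]
eef_rot: [0.499, 0.501, -0.499, 0.501]
ft_force: [-0.1, -0.5, 3.2]
width: 0.0211
[ 0.42661578 -0.16385427  0.12210191] [-0.12981988 -0.53218524  3.19926084] [-0.18216759  0.04186911  0.00319769] [-0.385  0.03   0.671  2.043 -0.022  1.074  0.301]
```

View pics/w5.png

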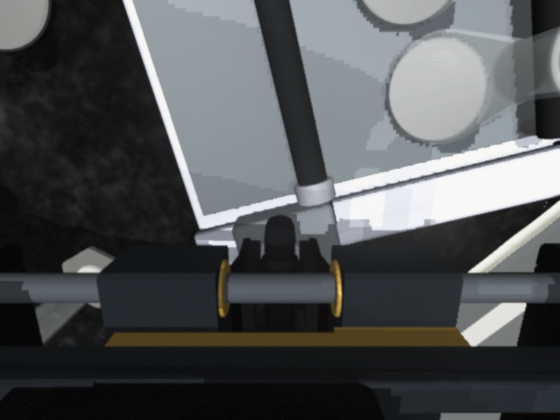

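```bash
python3 -m inch '[[[0,0,0,0,0,0,1],[0,0,0,0,0,0,1],[0,0,0,0,0,0,1]]]' 25
```

```text
time: 8.65
ee_pos: [0.4266, -0.1639, 0.122]
eef_rot: [0.499, 0.501, -0.499, 0.501]
ft_force: [-0.7, -0.8, 6.1]
width: 0.0205
```

The opening stopped at 20.5 mm, wider than the 14 mm grip, so the tips are likely pinching the round hub below 128 mm. I'll open, rise 8 mm and regrip.

```bash
python3 -m inch '[[[0,0,0,0,0,0,0.65],[0,0,0,0,0,0,0.65],[0,0,0.07,0,0,0,0.65],[0,0,0.07,0,0,0,0.65],[0,0,0.07,0,0,0,0.9],[0,0,0.07,0,0,0,1],[0,0,0.07,0,0,0,1],[0,0,0.07,0,0,0,1],[0,0,0.07,0,0,0,1],[0,0,0.07,0,0,0,1]]]' 25
```

```text
time: 9.65
ee_pos: [0.4263, -0.1638, 0.1302]
eef_rot: [0.499, 0.501, -0.499, 0.501]
ft_force: [1.0, -0.4, 0.2]
width: 0.0188
```

```bash
python3 -m inch '[[[0,0,0,0,0,0,1],[0,0,0,0,0,0,1],[0,0,0,0,0,0,1]]]' 25;  python3 - <<'E'
from h import *
s=read_state();print(s["ft_force"],s["torque"])
a=camera("wrist")[:,:,::-1][180:340,200:360]; cv2.imwrite("pics/w6.png",cv2.resize(a,None,fx=3.7,fy=3.7,interpolation=cv2.INTER_CUBIC))
E
```

```text
time: 9.95
ee_pos: [0.4264, -0.1638, 0.1302]
eef_rot: [0.499, 0.501, -0.499, 0.501]
ft_force: [0.2, -0.3, 0.1]
width: 0.0189
[ 0.16017274 -0.28213019  0.07464516] [-0.11217454 -0.13978124 -0.04846758]
```

View pics/w6.png

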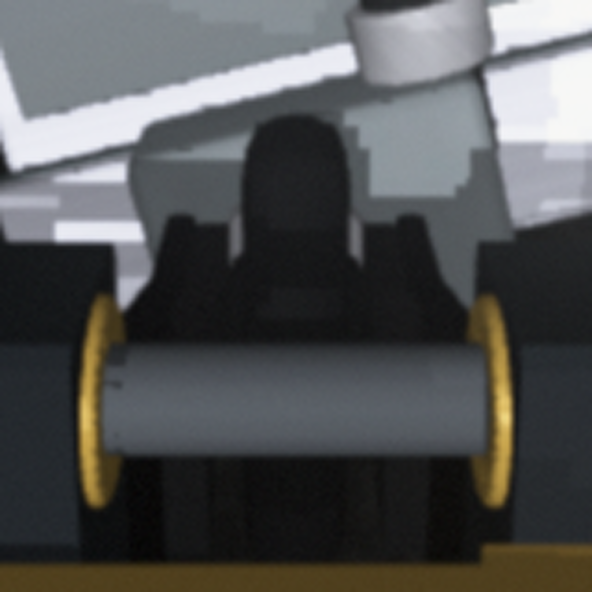

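```bash
python3 -m inch '[[[0.032,0.008,0,0,0,0,1],[0.065,0.016,0,0,0,0,1],[0.097,0.024,0,0,0,0,1],[0.129,0.033,0,0,0,0,1],[0.162,0.041,0,0,0,0,1],[0.194,0.049,0,0,0,0,1],[0.226,0.057,0,0,0,0,1],[0.258,0.065,0,0,0,0,1],[0.291,0.073,0,0,0,0,1],[0.323,0.081,0,0,0,0,1]]]' 25;  python3 - <<'E'
from h import *
s=read_state();print(s["ft_force"],s["torque"])
cv2.imwrite("pics/w7.png",camera("wrist")[:,:,::-1])
E
```

```text
time: 11.0
ee_pos: [0.4653, -0.1538, 0.1301]
eef_rot: [0.499, 0.501, -0.499, 0.501]
ft_force: [-2.5, 1.4, 1.6]
width: 0.0192
[-2.50567573  1.39407138  1.64026582] [0.08812046 0.63945987 0.01145989]
```

View pics/w7.png

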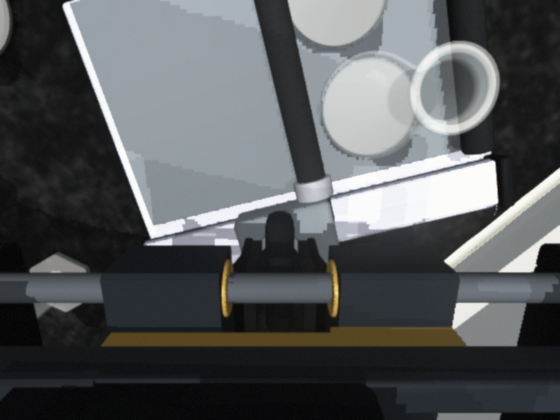

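```bash
python3 -m inch '[[[0.02,0.005,0,0,0,0,1],[0.04,0.01,0,0,0,0,1],[0.06,0.015,0,0,0,0,1],[0.08,0.02,0,0,0,0,1],[0.1,0.025,0,0,0,0,1],[0.12,0.03,0,0,0,0,1],[0.14,0.035,0,0,0,0,1],[0.15,0.038,0,0,0,0,1],[0.16,0.041,0,0,0,0,1]]]' 25
python3 -m inch '[[[0.01,0.0025,0,0,0,0,1],[0.016,0.004,0,0,0,0,1],[0.016,0.004,0,0,0,0,1]]]';python3 -m inch '[[[0.01,0.0025,0,0,0,0,1],[0.016,0.004,0,0,0,0,1],[0.016,0.004,0,0,0,0,1]]]'; python3 - <<'E'
from h import *
s=read_state();print(s["ft_force"],s["torque"])
cv2.imwrite("pics/w8.png",camera("wrist")[:,:,::-1])
k=R.from_euler('z',2.896).apply(s["ee_pos"]-[.4753,-.0779,0]);print(k,.098-k[0])
E
```

```text
time: 11.95
ee_pos: [0.4843, -0.1491, 0.1301]
eef_rot: [0.499, 0.501, -0.499, 0.501]
ft_force: [-3.6, 2.2, 1.4]
width: 0.0192
time: 12.25
ee_pos: [0.4863, -0.1485, 0.1301]
eef_rot: [0.499, 0.501, -0.499, 0.501]
ft_force: [-1.9, 2.8, 0.9]
width: 0.0191
time: 12.55
ee_pos: [0.4882, -0.1481, 0.1302]
eef_rot: [0.499, 0.501, -0.499, 0.501]
ft_force: [-3.1, 2.6, 1.4]
width: 0.0191
[-3.07546866  2.57259649  1.39766553] [ 0.61923236  0.82502256 -0.05279173]
[0.00451615 0.07119999 0.13015709] 0.09348385409595056
```

View pics/w8.png

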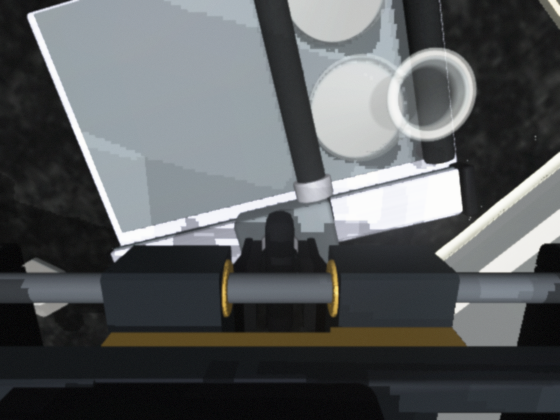

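Not yet at a firm stop; I keep nudging and watch the force.

```bash
for i in 1; do :; done; python3 -m inch '[[[0.01,0.0025,0,0,0,0,1],[0.016,0.004,0,0,0,0,1],[0.016,0.004,0,0,0,0,1]]]'; python3 -m inch '[[[0.01,0.0025,0,0,0,0,1],[0.016,0.004,0,0,0,0,1],[0.016,0.004,0,0,0,0,1]]]'
```

```text
time: 12.9
ee_pos: [0.4898, -0.1477, 0.1301]
eef_rot: [0.499, 0.501, -0.499, 0.501]
ft_force: [-5.8, 2.9, 2.7]
width: 0.0193
time: 13.2
ee_pos: [0.4909, -0.1474, 0.13]
eef_rot: [0.498, 0.502, -0.499, 0.5]
ft_force: [-8.6, 3.3, 6.0]
width: 0.019
```

```bash
python3 - <<'E'
from h import *
s=read_state();print(s["ee_pos"],s["ft_force"],s["torque"],s["time"])
E
```

```text
[ 0.49086695 -0.14742593  0.13001613] [-8.57839454  3.3259147   6.01347383] [ 0.49672553  2.18973264 -0.01296659] 13.2
```

```bash
python3 -m inch '[[[0.008,0.002,0,0,0,0,1],[0.012,0.003,0,0,0,0,1],[0.012,0.003,0,0,0,0,1]]]'; python3 -m inch '[[[0.008,0.002,0,0,0,0,1],[0.012,0.003,0,0,0,0,1],[0.012,0.003,0,0,0,0,1]]]'; python3 - <<'E'
from h import *
s=read_state();print(s["ft_force"],s["torque"])
cv2.imwrite("pics/w9.png",camera("wrist")[:,:,::-1])
a=camera("scene")[:,:,::-1][170:350,220:420]; cv2.imwrite("pics/s9.png",cv2.resize(a,None,fx=3.3,fy=3.3,interpolation=cv2.INTER_CUBIC))
E
```

```text
time: 13.5
ee_pos: [0.4914, -0.1474, 0.1299]
eef_rot: [0.498, 0.502, -0.5, 0.5]
ft_force: [-13.7, 2.3, 9.6]
width: 0.0193
time: 13.8
ee_pos: [0.4917, -0.1473, 0.1298]
eef_rot: [0.498, 0.503, -0.501, 0.499]
ft_force: [-18.9, 2.1, 14.3]
width: 0.0192
[-18.90970485   2.14234348  14.32315202] [ 0.39136229  4.44206016 -0.04256939]
```

View pics/w9.png

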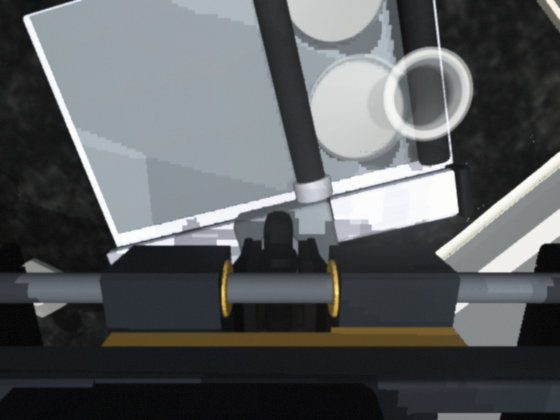

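View pics/s9.png

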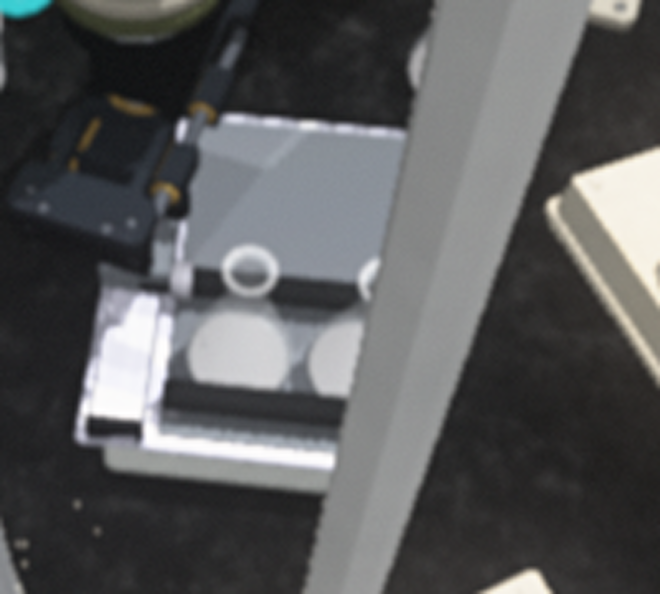

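Firm stop at about 19 N with the flasks between both bars. Before turning, check the gripper body's clearance to the side wall.

```bash
python3 - <<'E'
from h import *
W=get_calibration("wrist");T=get_calibration("top")
P=[onz(W,p,0) for p in[(440,252),(556,165)]]; Q=[onz(T,p,0) for p in [(240,62),(350,178)]]
c=np.array([.4917,-.1473])
for A in(P,Q):
  d=(A[1]-A[0])[:2];d/=np.linalg.norm(d);n=np.array([-d[1],d[0]]);print(A,"dist",abs((c-A[0][:2])@n),"d",d)
E
```

```text
[array([ 0.64818823, -0.19954412,  0.        ]), array([ 0.74097091, -0.11410374,  0.        ])] dist 0.1444368150335732 d [0.73561369 0.67740128]
[array([ 0.76040545, -0.0745255 ,  0.        ]), array([ 0.47823573, -0.33087847,  0.        ])] dist 0.1268227361432054 d [-0.74015541 -0.67243585]
```

```bash
python3 -m inch '[[[-0.01,-0.01,0,0,0,0,1],[-0.02,-0.02,0,0,0,0,1],[-0.02,-0.02,0,0,0,0,1],[-0.02,-0.02,0,0,0,-0.015,1],[-0.02,-0.02,0,0,0,-0.03,1],[-0.02,-0.02,0,0,0,-0.045,1],[-0.02,-0.02,0,0,0,-0.06,1],[-0.02,-0.02,0,0,0,-0.06,1]]]' 55; python3 - <<'E'
from h import *
s=read_state();M=R.from_quat(s["eef_rot"]).as_matrix();print(s["torque"],"jaw yaw",np.arctan2(M[1,1],M[0,1]))
E
```

```text
time: 14.7
ee_pos: [0.4926, -0.1486, 0.1313]
eef_rot: [0.585, 0.398, -0.584, 0.398]
ft_force: [-10.8, 6.7, 17.1]
width: 0.0133
[ 0.97076465  2.22845888 -0.18304509] jaw yaw -0.3750279266431678
```

```bash
python3 -m inch '[[[0,0,0.015,0,0,-0.015,1],[0,0,0.015,0,0,-0.03,1],[0,0,0.015,0,0,-0.045,1],[0,0,0.015,0,0,-0.06,1],[0,0,0.015,0,0,-0.075,1],[0,0,0.015,0,0,-0.09,1],[0,0,0.015,0,0,-0.1,1],[0,0,0.015,0,0,-0.1,1]]]' 55; python3 - <<'E'
from h import *
s=read_state();M=R.from_quat(s["eef_rot"]).as_matrix();print(s["torque"],"jaw yaw",np.arctan2(M[1,1],M[0,1]),s["joint_positions"].round(2))
a=camera("wrist")[:,:,::-1];cv2.imwrite("pics/w10.png",a)
E
```

```text
time: 15.5
ee_pos: [0.4928, -0.1496, 0.1319]
eef_rot: [0.679, 0.198, -0.678, 0.199]
ft_force: [1.5, -1.9, -5.7]
width: 0.0135
[-0.38583006 -0.02993157 -0.05411973] jaw yaw -1.0013094102867022 [-0.49  0.19  0.78  1.9  -0.15  1.11 -0.66]
```

View pics/w10.png

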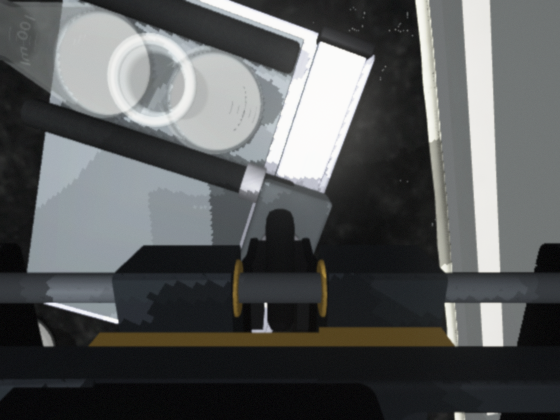

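```bash
python3 -m inch '[[[0,0,0,0,0,-0.008,1],[0,0,0,0,0,-0.016,1],[0,0,0,0,0,-0.022,1],[0,0,0,0,0,-0.022,1]]]' 55; python3 - <<'E'
from h import *
s=read_state();M=R.from_quat(s["eef_rot"]).as_matrix();print(s["torque"],"jaw yaw",np.arctan2(M[1,1],M[0,1]))
E
python3 -m inch '[[[0,0,0,0,0,-0.005,1],[0,0,0,0,0,-0.008,1],[0,0,0,0,0,-0.008,1]]]' 55; python3 - <<'E'
from h import *
s=read_state();M=R.from_quat(s["eef_rot"]).as_matrix();print(s["torque"],"jaw yaw",np.arctan2(M[1,1],M[0,1]))
E
```

```text
time: 15.95
ee_pos: [0.493, -0.15, 0.132]
eef_rot: [0.691, 0.151, -0.69, 0.153]
ft_force: [3.8, -3.9, -7.8]
width: 0.0137
[-0.84988038 -0.38380602  0.20981717] jaw yaw -1.137926613909091
time: 16.25
ee_pos: [0.493, -0.15, 0.132]
eef_rot: [0.694, 0.134, -0.694, 0.136]
ft_force: [3.8, -5.4, -6.3]
width: 0.0135
[-0.91472582 -0.46225069  0.82336049] jaw yaw -1.1866144440613615
```

Torque jumped to 0.82 N m: hard stop. I ease off slightly, open and lift.

```bash
python3 -m inch '[[[0,0,0,0,0,0.005,1],[0,0,0,0,0,0.005,0.8],[0,0,0,0,0,0.005,0.6],[0,0,0,0,0,0.005,0.5],[0,0,0,0,0,0.005,0.5]]]'; python3 -m inch '[[[0,0,0.2,0,0,0,0.5],[0,0,0.5,0,0,0,0.5],[0,0,0.8,0,0,0,0.5],[0,0,1,0,0,0,0.5],[0,0,1,0,0,0,0.5]]]'
python3 - <<'E'
from h import *
cv2.imwrite("pics/w11.png",camera("wrist")[:,:,::-1])
a=camera("scene")[:,:,::-1][170:350,220:420]; cv2.imwrite("pics/s11.png",cv2.resize(a,None,fx=3.3,fy=3.3,interpolation=cv2.INTER_CUBIC))
import pickle;pickle.dump(get_calibration("wrist"),open("w11.pkl","wb"))
E
```

```text
time: 16.75
ee_pos: [0.4925, -0.1488, 0.132]
eef_rot: [0.692, 0.145, -0.692, 0.145]
ft_force: [-0.3, -0.1, -0.4]
width: 0.034
time: 17.25
ee_pos: [0.4939, -0.1494, 0.2551]
eef_rot: [0.694, 0.145, -0.69, 0.145]
ft_force: [-0.3, 0.3, -0.3]
width: 0.0431
```

View pics/w11.png

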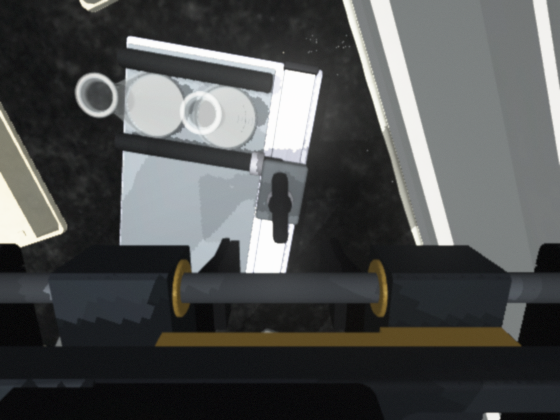

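View pics/s11.png

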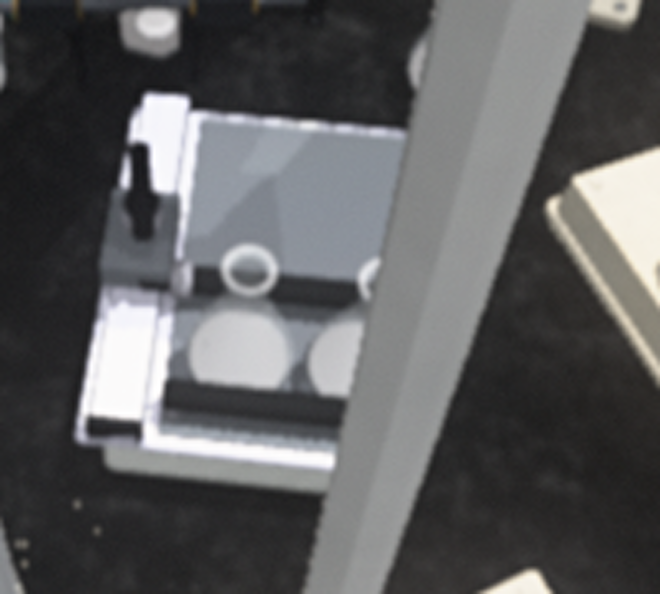

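```bash
python3 - <<'E'
from h import *
import pickle
W=pickle.load(open("w11.pkl","rb"))
a,b=onz(W,(279.5,178),.152),onz(W,(279.5,238),.152);print("grip len",np.linalg.norm(b-a),"mid",(a+b)/2)
r1,r2=onz(W,(284,72),.083),onz(W,(246,272),.083) # rail inner edge
B=[onz(W,p,.092) for p in [(125,143),(248,160)]]
F=[onz(W,p,.092) for p in [(130,66),(270,88)]]
ang=lambda d:np.arctan2(d[1],d[0])
gy=ang(a-b);by=ang(B[1]-B[0]);fy=ang(F[1]-F[0]);print("grip",gy,"bar",by,"fixed",fy,"rail",ang(r2-r1))
sy=-2.896
print("knob vs pose",(sy+np.pi/2-gy)%np.pi,"vs bar",(by-gy)%np.pi,"vs rail",(ang(r2-r1)+np.pi/2-gy)%np.pi)
inv=lambda p:R.from_euler('z',-sy).apply(p-[.4753,-.0779,0])
print("knob in shaker",inv((a+b)/2)," bars",[inv(p).round(4) for p in B+F])
print("flask bases",[inv(onz(W,p,.072)).round(4) for p in [(156,105),(225,117)]])
E
```

```text
grip len 0.052634781243498276 mid [ 0.49152107 -0.14892948  0.152     ]
grip 0.415203288227263 bar -1.2931043457522648 fixed -1.3027883575766124 rail -2.924230619817047
knob vs pose 1.4011856921574268 vs bar 1.4332850196102653 vs rail 1.3729550723403796
knob in shaker [0.00153516 0.07284198 0.152     ]  bars [array([-0.0222, -0.0851,  0.092 ]), array([-0.0261,  0.0363,  0.092 ]), array([-0.0935, -0.0836,  0.092 ]), array([-0.0965,  0.047 ,  0.092 ])]
flask bases [array([-0.0625, -0.0649,  0.072 ]), array([-0.0627,  0.0054,  0.072 ])]
```

```bash
python3 -c "
from bench import *
print(close_job())"
```

```text
the job is handed in; nothing more can be done
None
```

The clamp bar is slid home against both flasks and locked, and I handed the job in at about 17.4 s of the 45 s allowed. The call gives no verdict.

**What I did:** I went around the tall stand rod between the start position and the shaker, keeping the tool close to the base. I gripped the knob and dragged the carriage until it stopped firmly, at about 19 N. I then turned the knob clockwise until the torque jumped to 0.82 N m, opened the fingers and lifted clear.

**Last checks, from the wrist and scene pictures:**

| Check | Measured | Required |
|---|---|---|
| Knob angle after release | 1.37–1.43 rad, depending on the reference edge | above 1.15 |
| Carriage travel | about 0.093–0.096 m (camera, relative to the fitted shaker pose) | above 0.089 |
| Flask bases, shaker x | about -0.063 m for both | -0.070 to -0.057 |
| Flask bases, shaker y | about -0.065 and +0.005 m | -0.095 to 0.050 |

Both flasks appear upright between the bars, but I did not measure their tilt.

**What disagreed or went wrong:**
- **First grip:** it stopped at 20.5 mm, probably on the knob's hub, so I regripped 8 mm higher. That still read about 19 mm until the turn began, then 13.5 mm, against the stated 14 mm. The jaws probably sat slightly askew on the grip during the drag.
- **Knob position:** the two-view height of the knob was unreliable (0.121 and 0.140 m, against a stated 0.142 m), so I worked from its measured plan position and the stated height.

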